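Slip a label holder behind the stand's lip and hold it home

TASK

Fold the half-raised metal flap at the front of the white bench stand right down flat onto the bench. Then take the grey label holder, slide its tongue in over the flap and behind the stand's front lip, against the spring inside, until both shoulders of the holder are fully home against the stand. Finish while still holding it pressed home and square, and leave the timer, the petri dish, the marker and the tube beside the work where they are.

Things in the scene. Friction and masses are not known exactly. Their poses are not given: they have to be found in the camera images.
- stand: Low white bench stand, fixed, 100 deep x 240 wide x 45 mm high, front roughly to the robot. Origin on the bench below the middle of its front face; x points into the stand (the way of insertion), y left along the front, z up. A tape roll and a cap stand on the rear of its deck, up to 75 mm above the bench: keep the gripper above or in front of them.
- lip (a point): Middle of the lip's lower edge, in the plane of the front face, 16 mm above the stand's origin. The lip is the 5 mm thick front plate above a slot in the middle of the front face: slot 62 mm wide (y -31 to 31 mm), from its floor at 6 mm above the bench up to this edge.
- flap (a joint): Angle of the flap above flat, rad: 0 = flat on the bench (its stop; upper face then 6 mm above the bench, level with the slot floor); 0.6 to 1.0 at the start, leaning up and towards the robot. Friction hinge that stays where left, 0.12 N m (about 2 N at the free edge); press it down from above.
- flap_edge (a point): Middle of the flap's free edge (a bead 6 mm thick). The flap is a plain metal plate 5 mm thick, 110 mm wide, 93 mm from hinge to free edge.
- flap_hinge (a point): Middle of the flap's hinge axis, which runs along the stand's y, 1 mm in front of its front face and 3.5 mm above the bench.
- holder: Loose L-shaped grey plastic label holder, about 60 g, on its foot, face to the robot. Face plate 8 mm thick (x), 80 wide (y), 50 high, white paper in front; origin at the middle of the face's underside. A 6 mm thick foot runs along +x: 80 mm wide to x = 50 mm, then a tongue 56 mm wide to x = 74 mm. Grip the face from above, fingers closing along x.
- tongue_tip (a point): Middle of the tongue's end, at holder x = 74, y = 0, z = 3 mm; tongue corners rounded to 8 mm. The steps at holder x = 50 mm are the shoulders: they stop on the stand's front face beside the slot. Fully home, this tip is 24 mm behind the front face and the holder's origin at stand x = -50, y = 0, z = 6 mm, axes parallel.
- strip (a joint): Travel of the spring strip hidden in the slot, m: 0 = free, its face 16 mm behind the front face; 0.008 with the holder fully home. It pushes back with 4 N at first touch and 8 N at home, and pushes the holder out if let go; at home the shoulders meet the rigid stand.
- timer: Bystander: small white digital timer with three buttons, 62x62x19 mm, origin under its centre.
- petri_c: Bystander: clear petri dish, 74 mm across, 14 mm high, origin under its centre.
- marker_red: Bystander: marker pen lying on the bench, 142 mm long, 18 mm thick, origin under its middle.
- tube_loose0: Bystander: capped centrifuge tube lying on the bench, 114 mm long, 21 mm thick, origin under its middle.

How it is judged:
On the way, in this order (a step that is already met when the one before it is completed fails the run):
1. the flap is folded down flat (value of joint flap below 0.06 rad), for 0.2 s.
2. the tongue has entered behind the lip over the flat flap (x of tongue_tip in the frame of stand above 0.008 m and z of tongue_tip in the frame of stand below 0.016 m and y of tongue_tip in the frame of stand between -0.012 and 0.012 m and value of joint flap below 0.06 rad), for 0.1 s.
At the end, for the whole second after the job is handed in: Flap flat (0.06 rad); tongue tip over 21.5 mm behind the front face (24 = home), within 6 mm of the slot's middle; holder square (0.07 rad), upright (0.12 rad), at rest; strip in over 5.5 mm; holder presses on the stand with over 4 N and the fingers on it with over 3 N (x of tongue_tip in the frame of stand above 0.0215 m and y of tongue_tip in the frame of stand between -0.006 and 0.006 m and z of tongue_tip in the frame of stand between 0.004 and 0.016 m and angle between the x axis of holder and the x axis of stand, either way round below 0.07 rad and angle between holder's own z axis and vertical below 0.12 rad and value of joint strip above 0.0055 m and value of joint flap below 0.06 rad and contact force between the fingers and holder above 3 N and contact force between holder and stand above 4 N and linear speed of holder below 0.01 m/s); the arm keeps its last pose, push and grip.
It fails at once if the timer is moved by more than 30 mm (distance of timer from where it was at the start of the episode above 0.03 m).
It fails at once if the petri dish is moved by more than 30 mm (distance of petri_c from where it was at the start of the episode above 0.03 m).
It fails at once if the marker is moved by more than 30 mm (distance of marker_red from where it was at the start of the episode above 0.03 m).
It fails at once if the tube is moved by more than 30 mm (distance of tube_loose0 from where it was at the start of the episode above 0.03 m).
It also fails if it takes over 56 s, if anything falls off the work surface, if the arm or the gripper's body presses on something with over 40 N, if the wrist force passes 120 N, or if a joint passes its speed limit or range.

ROBOT

A 6-joint arm with a two-finger parallel gripper is mounted at the origin on a cart in front of the work surface, level with it; the furniture and walls round the work are solid. World frame = base frame: x ahead of the robot, y to its left, z up, the work surface at z = 0. Lengths are in m, angles in rad, forces in N, time in s.
With the tool pointing down it reaches from about 0.275 to 0.75 m from the base axis. Payload 10.2 kg.
Tool frame: the origin (TCP) lies on the front face of the gripper's body, between the roots of the fingers; the fingertips stand arm.tcp_to_tips ahead of it and the grasp point (between the pads) lies 45 mm ahead of it (arm.tcp_to_tips is the distance from the TCP to the fingertips, in m); z points along the fingers, y is the line along which they close (so a half turn about z gives the same grasp; the last joint's range is limited). The gripper opens to 88 mm and grips with 3 to 60 N. Pads are 18 mm wide; open, the fingers measure 123 mm over their backs; the gripper's body (75 mm by 187 mm) begins 45 mm behind the grasp point.
Start: joints at [-0.223, 0.313, 1.498, -0, 1.331, -0.223], TCP at [0.525, -0, 0.303] pointing down, gripper open.
Joint ranges: [-2.94, 2.94], [-0.97, 2.17], [0.19, 2.56], [-1.23, 4.37], [0.02, 3.11], [-2.88, 2.88]. Speed limits (rad/s): [2.39, 2.39, 3.01, 3.14, 3.14, 3.14].

INTERFACE

Orientations are given as a unit quaternion [w, x, y, z].
In Python, from bench import arm, effector, planner, cams, workorder, spotter, status gives the robot as it stands. Calls block until the motion is done:
- arm.movep(position, orientation): joint-space move of the TCP to a pose.
- arm.movel(position, ori=None, v=0.15, force_limit=None): straight line of the TCP; ori=None keeps the orientation; v is the mean speed in m/s. With force_limit (N) it stops when the force on the tool has changed by that much, and returns True; else False.
- arm.move_joints(angles): joint-space move.
- effector.open_jaws() and effector.grasp(): open the fingers fully, or close them until they stop; the grip force is fixed at half the most.
- arm.pause(seconds).
- planner.inverse_kinematics(position, orientation): joint angles nearest the present ones, or None.
- cams.snapshot(name): name is "scene" or "side" or "wrist"; returns a dict with "pixels" (480x640x3 uint8, red, green, blue), "fx", "fy", "cx", "cy" (pixels), "world_to_cam" (4x4, takes a point from world to camera coordinates). Camera axes: x right, y up, looking along -z (the intrinsics and any distortion apply to the point x, -y, -z); pixel columns grow to the right and rows downward; lengths in m; the calibration is good to about 2 mm. A picture is of the moment at which its call begins. There is no depth.
A pose or a line that the arm cannot do raises arm.PlanningError and nothing moves.
- workorder.hand_in(): hands the job in; it is judged then, once.
Trained networks look in a picture, given as the dict that the camera call returned (one of the last four; its "shot" number tells which), for a name from the list of things; names that differ only in an ending like _2 or _b are one class to them, and where a whole thing is asked for, a point or a joint stands for the part that bears it (a point fixed in the world has none). Each returns a list of dicts, best first, with "conf" (0 to 1); they miss things now and then, are a little off and sometimes report something else, mostly with a low value. They report only what shows in the picture. A call takes as long as a camera call.
- spotter.regions_of(picture, query): "mask" (480x640 bool, what is visible of it) and "box" ([left, top, right, bottom] in pixels, round what is visible of it).
Readings, each from a call of its own:
- status.read_time_s(): time.
- status.read_joint_positions(): joint angles.
- status.read_qvel(): joint speeds.
- status.read_joint_efforts(): joint torques, N m.
- status.read_tool_pos(): TCP position.
- status.read_ee_rot(): TCP orientation.
- status.read_force(): force on the tool from outside, world axes, zero at the start.
- status.read_wrist_torque(): the same for the moment, N m.
- status.read_grip_width(): opening from 0.0 (shut) to 1.0 (fully open).
- status.read_finger_force(): force on a finger pad.
Only numpy, scipy, OpenCV 4.12 (cv2) and the standard library are available. Lean on these libraries where they do the work, as an engineer would, in place of code of your own. Each camera call takes 0.05 s, during which the arm holds its last target. There are 200 camera calls.

## Working session

There is one attempt and no reset: what is moved stays moved. The work goes in short steps, each a Python script; the robot and the scene stay as the last script left them, time stands still between calls to the robot, and variables do not carry over. Pictures are saved under pics/ and viewed, at most 13 in all, crops included, and the job is handed in when it is done.

```bash
mkdir -p pics; ls; python3 - <<'E'
from bench import arm, cams, spotter, status
import cv2,numpy as np
print(arm.tcp_to_tips,status.read_ee_rot(),status.read_time_s())
ims=[]
for n in ["scene","side"]:
    s=cams.snapshot(n); print(n,s["fx"],s["fy"],s["cx"],s["cy"],np.round(s["world_to_cam"],4).tolist(),[k for k in s])
    im=s["pixels"][:,:,::-1].copy()
    for q in ["stand","flap","holder","timer","petri_c","marker_red","tube_loose0"]:
        for r in spotter.regions_of(s,q)[:2]: print(q,round(r["conf"],2),r["box"])
    cv2.imwrite(f"pics/{n}1.png",im)
E
```

```text
pics
0.064 [-5.45241044e-04  7.07112583e-01  7.07100686e-01 -3.40895278e-04] 0.0
scene 553.3878230018034 553.3878230018034 309.1350068959817 234.0337850511115 [[-0.8213, -0.5704, -0.0088, 0.6094], [0.2607, -0.3891, 0.8836, -0.1207], [-0.5074, 0.7234, 0.4682, -1.0068], [0.0, 0.0, 0.0, 1.0]] ['pixels', 'fx', 'fy', 'cx', 'cy', 'world_to_cam', 'shot']
stand 0.76 [324.6, 166.9, 420.6, 227.3]
flap 0.64 [373.5, 200.2, 401.6, 214.5]
timer 0.86 [246.3, 231.2, 283.1, 250.5]
petri_c 0.86 [217.0, 260.0, 256.2, 289.6]
petri_c 0.48 [293.6, 269.6, 343.4, 303.8]
marker_red 0.75 [210.6, 351.4, 295.8, 366.1]
tube_loose0 0.88 [183.4, 301.3, 217.9, 352.2]
side 505.80042703055176 505.80042703055176 319.35147806466097 232.95861582014797 [[-0.9963, -0.0844, -0.0136, 0.6103], [0.032, -0.5153, 0.8564, 0.0649], [-0.0793, 0.8528, 0.5161, -1.2254], [0.0, 0.0, 0.0, 1.0]] ['pixels', 'fx', 'fy', 'cx', 'cy', 'world_to_cam', 'shot']
flap 0.89 [331.7, 160.5, 370.1, 192.8]
flap 0.38 [331.6, 244.1, 380.0, 284.6]
holder 0.55 [332.5, 244.8, 379.7, 283.6]
timer 0.68 [252.3, 233.5, 282.5, 253.0]
petri_c 0.72 [257.7, 269.8, 294.8, 292.9]
marker_red 0.74 [331.2, 327.3, 409.4, 365.8]
marker_red 0.28 [287.8, 145.3, 366.4, 205.7]
tube_loose0 0.78 [280.8, 314.1, 306.2, 363.3]
```

```bash
python3 - <<'E'
import cv2
a=cv2.imread("pics/scene1.png")[130:400,150:470]; b=cv2.imread("pics/side1.png")[120:390,200:440]
cv2.imwrite("pics/sc.png",cv2.resize(a,None,fx=2.2,fy=2.2,interpolation=2)); cv2.imwrite("pics/si.png",cv2.resize(b,None,fx=2.2,fy=2.2,interpolation=2))
E
```

```text
(no output)
```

View pics/sc.png

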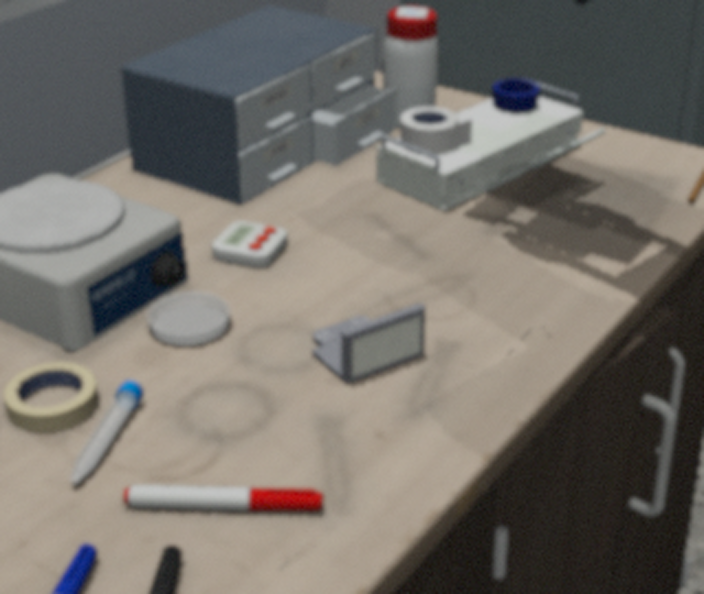

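View pics/si.png

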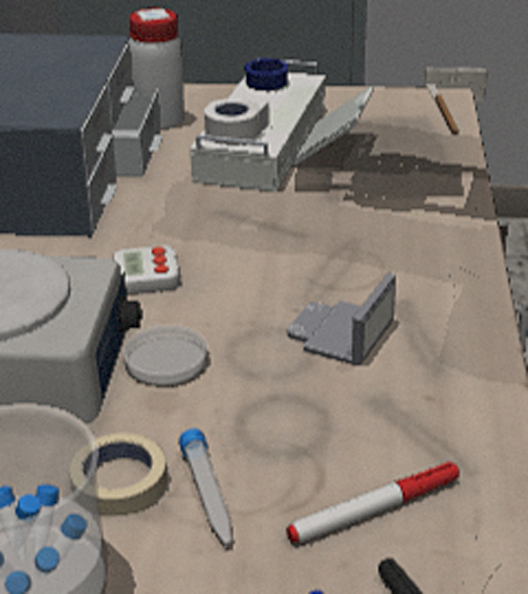

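The stand lies far to the robot's right, with its front edge at about side-crop (275,187) to (325,75). The holder is mid-bench, with its face base at about (356,362) to (395,322). I'll take the rough positions, then look with the wrist camera.

```bash
cat > h.py <<'E'
from bench import arm, effector, planner, cams, workorder, spotter, status
import cv2, numpy as np
from scipy.spatial.transform import Rotation as R
def ray(s,u,v):
    T=np.array(s["world_to_cam"]); d=np.array([(u-s["cx"])/s["fx"],-(v-s["cy"])/s["fy"],-1])
    return -T[:3,:3].T@T[:3,3], T[:3,:3].T@d
def at_z(s,u,v,z):
    o,d=ray(s,u,v); return o+d*(z-o[2])/d[2]
def proj(s,P):
    T=np.array(s["world_to_cam"]); p=np.atleast_2d(P)@T[:3,:3].T+T[:3,3]
    return np.c_[s["cx"]+s["fx"]*p[:,0]/-p[:,2], s["cy"]-s["fy"]*p[:,1]/-p[:,2]]
def down(a):  # tool pointing down, closing axis (tool y) along world angle a
    y=np.array([np.cos(a),np.sin(a),0]); z=np.array([0,0,-1.]); x=np.cross(y,z)
    q=R.from_matrix(np.c_[x,y,z]).as_quat(); return [q[3],q[0],q[1],q[2]]
E
python3 - <<'E'
from h import *
s=cams.snapshot("side")
f=lambda x,y,z:print(np.round(at_z(s,x/2.2+200,y/2.2+120,z),3))
print("stand FL bottom, FL top, FR top, BL top");f(275,187,0);f(283,160,.045);f(326,75,.045);f(193,152,.045)
print("flap edge L,R");f(333,135,.06);f(372,90,.06)
print("holder face bl L, R, top L,R");f(356,362,0);f(395,322,0);f(356,322,.05);f(395,277,.05)
print("foot corner, tongue");f(305,350,0);f(290,333,0)
print("timer, petri, marker, tube");f(147,270,.01);f(167,355,.01);f(292,533,.01);f(458,470,.01);f(190,440,.01);f(228,540,.01)
w=cams.snapshot("wrist"); T=w["world_to_cam"]; print(w["fx"],np.round(ray(w,w["cx"],w["cy"]),3)); cv2.imwrite("pics/w0.png",w["pixels"][:,:,::-1])
E
```

```text
stand FL bottom, FL top, FR top, BL top
[0.596 0.029 0.   ]
[0.585 0.051 0.045]
[ 0.548 -0.192  0.045]
[0.686 0.037 0.045]
flap edge L,R
[0.533 0.017 0.06 ]
[ 0.49  -0.111  0.06 ]
holder face bl L, R, top L,R
[0.501 0.349 0.   ]
[0.467 0.286 0.   ]
[0.503 0.36  0.05 ]
[0.469 0.287 0.05 ]
foot corner, tongue
[0.547 0.334 0.   ]
[0.561 0.309 0.   ]
timer, petri, marker, tube
[0.706 0.227 0.01 ]
[0.665 0.363 0.01 ]
[0.544 0.564 0.01 ]
[0.424 0.491 0.01 ]
[0.629 0.471 0.01 ]
[0.588 0.574 0.01 ]
428.84100292067 [[ 0.525  0.067  0.385]
 [ 0.001 -0.263 -0.965]]
```

View pics/w0.png

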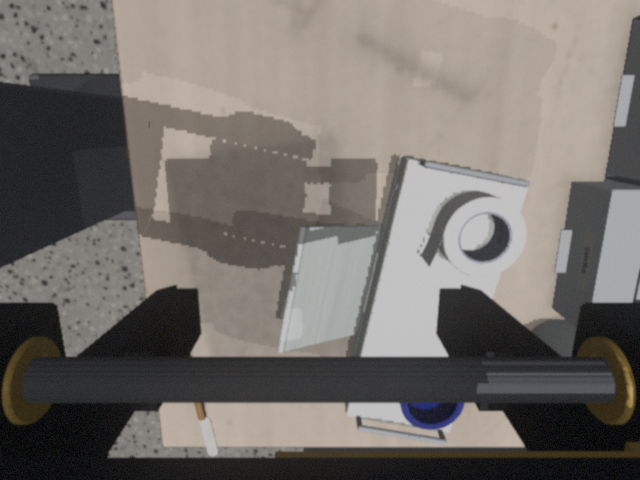

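The wrist view shows the deck's front-left corner at about (404,160) and its back-left at (528,183). The front edge runs down to about (354,355), and the flap's free edge from (300,228) to (280,350). I'll fit lines and solve for the stand pose, the flap angle and the holder pose from close up.

```bash
python3 - <<'E'
from h import *
w=cams.snapshot("wrist"); g=w["pixels"].astype(int)
gray=cv2.cvtColor(w["pixels"],cv2.COLOR_RGB2GRAY).astype(float)
# front deck edge: max positive gradient per row near the predicted line
def edge(rows,pred,sgn=1,hw=9,axis=0):
    pts=[]
    G=cv2.Sobel(cv2.GaussianBlur(gray,(0,0),1),cv2.CV_64F,1-axis,axis)*sgn
    for r in rows:
        c=int(round(pred(r))); a=np.arange(c-hw,c+hw+1)
        v=G[r,a] if axis==0 else G[a,r]
        k=v.argmax(); pts.append((a[k],r) if axis==0 else (r,a[k]))
    return np.array(pts,float)
def fit(p):
    for _ in range(3):
        vx,vy,x0,y0=cv2.fitLine(p.astype(np.float32),cv2.DIST_HUBER,0,.01,.01).ravel()
        d=abs((p[:,0]-x0)*vy-(p[:,1]-y0)*vx); p=p[d<max(1.5,np.median(d)*2)]
    return np.array([x0,y0]),np.array([vx,vy]),d.mean(),len(p)
F=edge(range(175,350,3),lambda r:404+(r-160)*(354-404)/195.)
L=edge(range(415,520,3),lambda c:160+(c-404)*23/124.,1,8,1)
f=fit(F); l=fit(L); print(f,l)
P=lambda p,z:at_z(w,p[0],p[1],z)
t=np.linalg.solve(np.c_[f[1],-l[1]],l[0]-f[0]); c=f[0]+t[0]*f[1]; C=P(c,.045)
a=P(f[0]-80*f[1],.045); b=P(f[0]+80*f[1],.045); d=a-b; d*=np.sign(d[1]); yaw=np.arctan2(-d[0],d[1])
l1=P(l[0]-40*l[1],.045);l2=P(l[0]+40*l[1],.045);e=(l2-l1);e*=np.sign(e[0]);print("corner",c,C,"yaw front",yaw,"yaw side",np.arctan2(e[1],e[0]))
X=np.array([np.cos(yaw),np.sin(yaw),0]);Y=np.array([-X[1],X[0],0])
O=C-.12*Y; O[2]=0; print("stand origin",O)
np.savez("stand.npz",O=O,yaw=yaw)
# flap edges
from scipy.optimize import least_squares
for th in (.6,.7,.8,.9,1.0):
    q=[O+X*(-.001-.093*np.cos(th))+Y*y+np.array([0,0,.0035+.093*np.sin(th)]) for y in (.055,-.055)]
    print(th,proj(w,q).round(0).tolist())
for q in ("stand","flap"):
    for r in spotter.regions_of(w,q)[:1]: print(q,r["conf"],r["box"])
v=w["pixels"][:,:,::-1].copy()
q=[O+X*x+Y*y+np.array([0,0,.045]) for x,y in ((0,.12),(.1,.12),(.1,-.12),(0,-.12))]
cv2.polylines(v,[proj(w,q).round().astype(np.int32)],True,(0,0,255),1)
cv2.imwrite("pics/w1.png",cv2.resize(v[120:440,250:560],None,fx=1.8,fy=1.8))
# move to look at holder
arm.movep([.49,.25,.30],down(np.pi/2)) if 0 else arm.movep([.50,.24,.30],status.read_ee_rot())
w=cams.snapshot("wrist"); cv2.imwrite("pics/w2.png",w["pixels"][:,:,::-1]); print(status.read_tool_pos(),status.read_time_s())
for r in spotter.regions_of(w,"holder")[:1]: print(r["conf"],r["box"])
E
```

```text
(array([382.61017, 262.     ], dtype=float32), array([ 0.23450498, -0.9721149 ], dtype=float32), np.float64(0.25486770731910485), 59) (array([471.5    , 176.66667], dtype=float32), array([0.98132414, 0.19236146], dtype=float32), np.float64(0.23483068396647772), 30)
corner [406.27936 163.88197] [0.59433118 0.03520326 0.045     ] yaw front -0.18575303873151414 yaw side -0.18769258336061534
stand origin [ 0.57216878 -0.08273243  0.        ]
0.6 [[293.0, 228.0], [271.0, 351.0]]
0.7 [[300.0, 232.0], [277.0, 357.0]]
0.8 [[308.0, 236.0], [284.0, 362.0]]
0.9 [[317.0, 240.0], [292.0, 368.0]]
1.0 [[327.0, 243.0], [301.0, 373.0]]
stand 0.87 [281.5, 156.2, 530.4, 444.4]
flap 0.74 [278.3, 223.0, 382.6, 350.3]
[0.50051173 0.23877346 0.30001596] 2.0583
0.88 [277.8, 55.5, 396.0, 176.6]
```

View pics/w1.png

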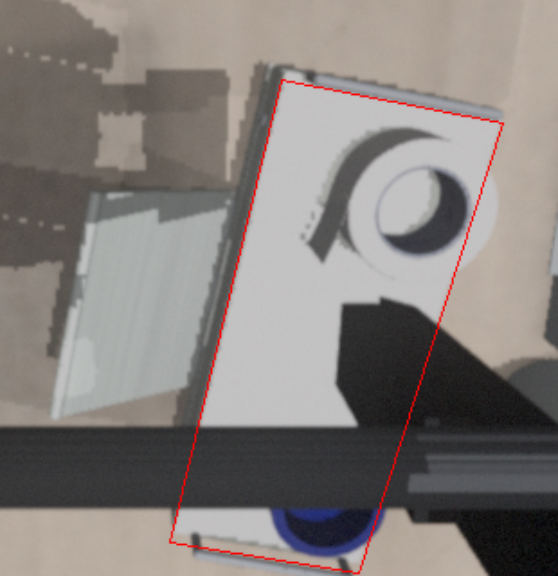

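View pics/w2.png

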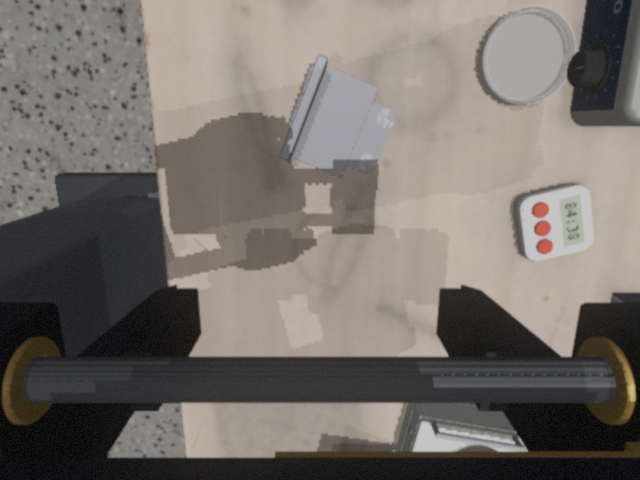

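The stand pose is consistent: front and side yaw agree, and the reach is plausible. The holder is clear at about (282–396, 55–176), with nothing in the way around it. Next I'll fit the holder silhouette, then press the flap with the tool turned 90°, so the wrist camera looks at the slot.

```bash
cat >> h.py <<'E'
def boxp(x0,x1,y0,y1,z0,z1): return np.array([[x,y,z] for x in(x0,x1) for y in(y0,y1) for z in(z0,z1)])
PARTS=[boxp(0,.008,-.04,.04,0,.05),boxp(0,.05,-.04,.04,0,.006),boxp(.05,.066,-.028,.028,0,.006),boxp(.05,.074,-.02,.02,0,.006)]
def sil(s,x,y,yaw,z=0,parts=PARTS,k=4):
    m=np.zeros((480*k,640*k),np.uint8); c,n=np.cos(yaw),np.sin(yaw); M=np.array([[c,-n,0],[n,c,0],[0,0,1]])
    for p in parts:
        q=proj(s,p@M.T+[x,y,z]); cv2.fillConvexPoly(m,cv2.convexHull(((q+.5)*k).astype(np.int32)),255)
    return cv2.resize(m,(640,480),interpolation=cv2.INTER_AREA)/255.
def fit_holder(s,mask,p0):
    from scipy.optimize import minimize
    f=lambda p:np.abs(sil(s,p[0],p[1],p[2])-mask).sum()
    r=minimize(f,p0,method="Nelder-Mead",options=dict(initial_simplex=np.array(p0)+np.array([[0,0,0],[.01,0,0],[0,.01,0],[0,0,.15]]),maxiter=120))
    return r.x,r.fun/mask.sum()
def stand():
    d=np.load("stand.npz"); O,yaw=d["O"],float(d["yaw"]); X=np.array([np.cos(yaw),np.sin(yaw),0]); return O,X,np.array([-X[1],X[0],0]),yaw
E
python3 - <<'E'
from h import *
w=cams.snapshot("wrist"); m=spotter.regions_of(w,"holder")[0]["mask"].astype(float)
x,e=fit_holder(w,m,[.484,.318,-.4]); print("wrist",x,e)
s=cams.snapshot("side"); r=[q for q in spotter.regions_of(s,"holder") if q["conf"]>.4]
if r: print("side",fit_holder(s,r[0]["mask"].astype(float),x))
np.save("holder.npy",x)
O,X,Y,yaw=stand(); z=np.array([0,0,1.])
effector.grasp()
q=down(yaw+np.pi/2); print(status.read_joint_positions())
arm.movep(O-.062*X+z*.22,q)
w=cams.snapshot("wrist"); cv2.imwrite("pics/w3.png",w["pixels"][:,:,::-1])
print(ray(w,320,240),status.read_tool_pos())
hit=arm.movel(O-.066*X+z*(.064+.003),v=.06,force_limit=20)
print("press",hit,status.read_tool_pos(),status.read_force(),status.read_time_s())
E
```

```text
wrist [ 0.48544377  0.31716433 -0.38862425] 0.0806976563108308
side (array([ 0.48518284,  0.31510727, -0.38135267]), np.float64(0.08097038437303086))
[2.36257616e-01 3.80325601e-01 1.41088791e+00 6.66250575e-05
 1.35033432e+00 2.36258884e-01]
(array([ 0.44530657, -0.05926002,  0.30200837]), array([ 0.26231738, -0.04444518, -0.96396872])) [ 0.51135235 -0.07088249  0.22010951]
press True [ 0.50737166 -0.0705522   0.07029687] [-2.07684868  1.33438705  9.09396728] 7.7083
```

```bash
python3 - <<'E'
from h import *
O,X,Y,yaw=stand(); z=np.array([0,0,1.])
arm.movel(O-.066*X+z*.067,v=.02,force_limit=25); arm.pause(.3); print(status.read_tool_pos(),status.read_force())
arm.movel(O-.085*X+z*.15,v=.2)
w=cams.snapshot("wrist"); v=w["pixels"][:,:,::-1].copy()
np.savez("w4.npz",**{k:np.array(w[k]) for k in w})
def pl(P,c):cv2.polylines(v,[proj(w,[O+X*a+Y*b+z*h for a,b,h in P]).round().astype(np.int32)],True,c,1)
pl([(-.094,.055,.006),(-.003,.055,.006),(-.003,-.055,.006),(-.094,-.055,.006)],(0,0,255))
pl([(0,.031,.006),(0,.031,.016),(0,-.031,.016),(0,-.031,.006)],(0,255,0))
pl([(0,.12,.0),(0,.12,.045),(0,-.12,.045),(0,-.12,0)],(255,0,0))
cv2.imwrite("pics/w4.png",v); print(status.read_time_s())
E
```

```text
[ 0.50747898 -0.07054159  0.07019903] [-5.25445436  1.41406988 15.57565486]
8.8333
```

View pics/w4.png

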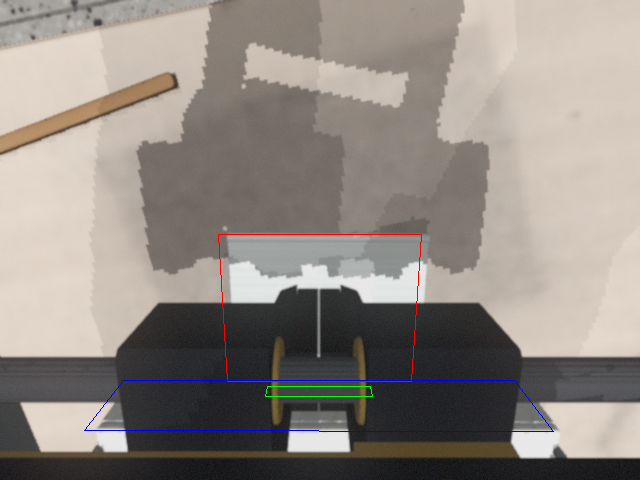

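The flap is flat. Its true side edges, at columns 228 and 427, sit about 7 px (≈4 mm) towards +y of my model, and so do the stand's ends. I'll refine the stand's y from a clear view.

```bash
python3 - <<'E'
from h import *
O,X,Y,yaw=stand(); z=np.array([0,0,1.])
arm.movep(O-.15*X+z*.2,down(yaw-np.pi/2))
w=cams.snapshot("wrist"); v=w["pixels"][:,:,::-1].copy()
for name,h in (("flap",.006),("stand",.045)):
  for r in spotter.regions_of(w,name)[:1]:
    m=r["mask"]; ys,xs=np.nonzero(m); o,_=ray(w,0,0)
    print(name,r["conf"],r["box"])
    P=np.array([at_z(w,a,b,h) for a,b in zip(xs,ys)])-O; P=np.c_[P@X,P@Y]
    for lo in np.arange(-.1,.1,.012):
        k=abs(P[:,0]-lo)<.004
        if k.sum()>30: print(round(lo,3),P[k,1].min().round(4),P[k,1].max().round(4),"mid",(P[k,1].min()+P[k,1].max()).round(4)/2)
    k=abs(P[:,1])<.04; print("x range",P[k,0].min(),P[k,0].max())
def pl(P,c):cv2.polylines(v,[proj(w,[O+X*a+Y*b+z*h for a,b,h in P]).round().astype(np.int32)],True,c,1)
pl([(-.094,.059,.006),(-.003,.059,.006),(-.003,-.051,.006),(-.094,-.051,.006)],(0,0,255))
pl([(0,.035,.006),(0,.035,.016),(0,-.027,.016),(0,-.027,.006)],(0,255,0))
pl([(0,.124,.045),(0.1,.124,.045),(0.1,-.116,.045),(0,-.116,.045)],(255,0,0))
cv2.imwrite("pics/w5.png",v); print(status.read_time_s(),status.read_joint_positions())
E
```

```text
flap 0.76 [215.5, 0.0, 404.5, 141.2]
-0.088 -0.0504 0.0588 mid 0.0042
-0.076 -0.0502 0.0595 mid 0.00465
-0.064 -0.0503 0.0591 mid 0.0044
-0.052 -0.0498 0.0592 mid 0.0047
-0.04 -0.0503 0.0592 mid 0.00445
-0.028 -0.05 0.0592 mid 0.00455
-0.016 -0.0503 0.0591 mid 0.0044
x range -0.09371954538860071 -0.013929449365454882
stand 0.96 [218.1, 0.2, 404.4, 141.6]
-0.088 -0.0435 0.0507 mid 0.0036
-0.076 -0.0433 0.0508 mid 0.0037
-0.064 -0.0433 0.0512 mid 0.00395
-0.052 -0.0434 0.0508 mid 0.0037
-0.04 -0.0434 0.0512 mid 0.0039
-0.028 -0.0434 0.0507 mid 0.00365
x range -0.09208326681402483 -0.023550528568062164
11.6083 [-4.03813080e-01  2.23233683e-01  1.91165805e+00  1.55924245e-05
  1.00678782e+00  1.35253884e+00]
```

View pics/w5.png

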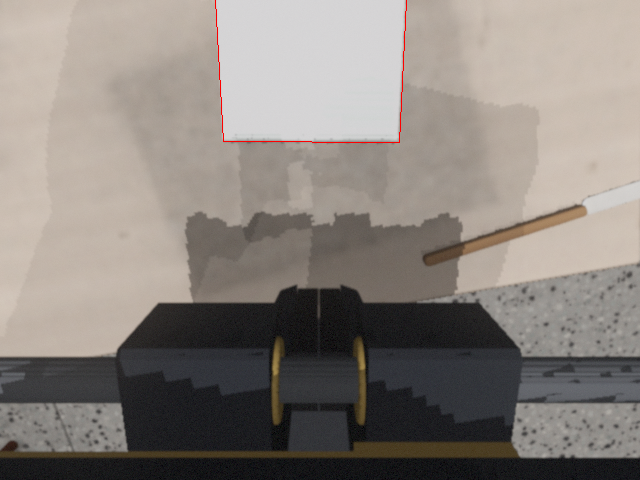

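The flap edges fit: constant mid +4.5 mm, yaw and x confirmed. I'll shift the stand's origin by 4.5 mm in y, then refit the holder from closer and grasp it.

```bash
python3 - <<'E'
from h import *
O,X,Y,yaw=stand(); z=np.array([0,0,1.]); O=O+.0045*Y; np.savez("stand.npz",O=O,yaw=yaw)
h=np.load("holder.npy"); a=h[2]; Xh=np.array([np.cos(a),np.sin(a),0]);Yh=np.array([-Xh[1],Xh[0],0])
effector.open_jaws()
c=np.array([h[0],h[1],0])
arm.movep(c+.02*Xh-.09*Yh+z*.22,down(a))
w=cams.snapshot("wrist"); r=spotter.regions_of(w,"holder")[0]; print(r["conf"],r["box"])
m=r["mask"].astype(float)
x,e=fit_holder(w,m,h); print(x,e)
v=w["pixels"][:,:,::-1].copy(); S=(sil(w,*x)>.5).astype(np.uint8)
for M,col in ((S,(0,0,255)),(m.astype(np.uint8),(0,255,0))):
    cv2.drawContours(v,cv2.findContours(M,0,1)[0],-1,col,1)
cv2.imwrite("pics/w6.png",v)
np.save("holder.npy",x)
print(status.read_time_s())
E
```

```text
0.63 [276.1, 2.4, 406.8, 154.3]
[ 0.48533788  0.31743836 -0.39174188] 0.07928358485969816
14.1333
```

View pics/w6.png

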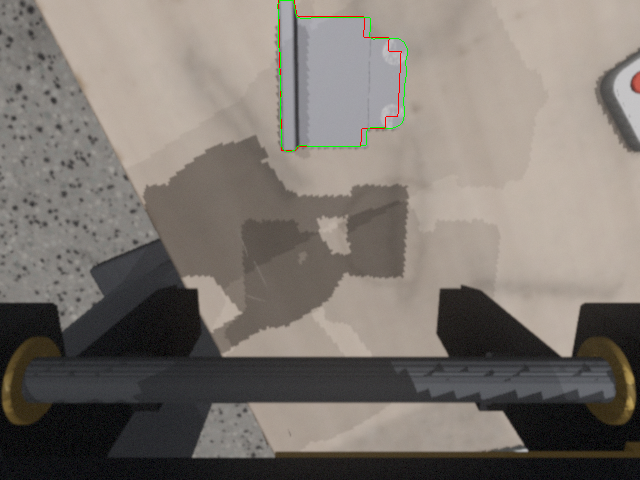

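The silhouette fits well: y edges within a pixel, x within about 2 mm, which the jaws will centre. Now the grasp.

```bash
python3 - <<'E'
from h import *
O,X,Y,yaw=stand(); z=np.array([0,0,1.])
h=np.load("holder.npy"); a=h[2]; Xh=np.array([np.cos(a),np.sin(a),0]);Yh=np.array([-Xh[1],Xh[0],0])
c=np.array([h[0],h[1],0])+.005*Xh
arm.movep(c+z*.15,down(a))
print(arm.movel(c+z*.083,v=.08,force_limit=15),status.read_tool_pos())
effector.grasp(); print("w",status.read_grip_width(),status.read_finger_force())
p=status.read_tool_pos()
arm.movel(np.array(p)+z*.14,v=.15)
print("w",status.read_grip_width(),status.read_finger_force())
# pre-insertion pose: 45 mm in front of home
g=O-.046*X  # face mid at home
arm.movep(g-.055*X+z*(.083+.006+.06),down(yaw))
ims=[]
for n in("wrist","side","scene"):
    s=cams.snapshot(n); r=spotter.regions_of(s,"holder"); print(n,[(q["conf"],q["box"]) for q in r[:2]])
    # expected
    H=g-.055*X-.004*X; S=(sil(s,H[0],H[1],yaw,.066)>.5).astype(np.uint8)
    v=s["pixels"][:,:,::-1].copy(); cv2.drawContours(v,cv2.findContours(S,0,1)[0],-1,(0,0,255),1)
    if n!="wrist":
        u=proj(s,H+z*.07)[0].astype(int); u=np.clip(u,[100,75],[540,405]); v=cv2.resize(v[u[1]-60:u[1]+75,u[0]-100:u[0]+100],None,fx=2,fy=2)
    ims.append(v)
W=np.full((480+270,640,3),0,np.uint8); W[:480]=ims[0]; W[480:,:320]=0
W[480:480+ims[1].shape[0],:ims[1].shape[1]]=ims[1][:, :320] if ims[1].shape[1]>320 else ims[1]
b=np.hstack(ims[1:]); b=cv2.resize(b,(640,int(b.shape[0]*640/b.shape[1])))
out=np.vstack([ims[0][:380],b[:220]]); cv2.imwrite("pics/w7.png",out)
print(status.read_time_s(),status.read_tool_pos())
E
```

```text
False [0.49021511 0.31566083 0.08345191]
w 0.08531496969706787 29.999999315477908
w 0.09307566980872946 29.999799295328557
wrist [(0.88, [300.6, 195.5, 509.9, 453.4])]
side [(0.75, [349.9, 149.0, 376.7, 171.1])]
scene [(0.56, [389.5, 177.9, 433.4, 202.7])]Traceback (most recent call last):
  File "<stdin>", line 24, in <module>
ValueError: could not broadcast input array from shape (270,320,3) into shape (270,400,3)
```

```bash
python3 - <<'E'
from h import *
O,X,Y,yaw=stand(); z=np.array([0,0,1.]); g=O-.046*X
ims=[]; p=np.array(status.read_tool_pos()); print(p-(g-.055*X), status.read_time_s())
H=p-.004*X; H[2]=p[2]-.083
for n in("wrist","side","scene"):
    s=cams.snapshot(n)
    S=(sil(s,H[0],H[1],yaw,H[2])>.5).astype(np.uint8)
    v=s["pixels"][:,:,::-1].copy(); cv2.drawContours(v,cv2.findContours(S,0,1)[0],-1,(0,0,255),1)
    q=[O+X*a+Y*b+z*.006 for a,b in((-.094,.055),(0,.055),(0,-.055),(-.094,-.055))]
    cv2.polylines(v,[proj(s,q).round().astype(np.int32)],True,(0,255,0),1)
    if n!="wrist":
        u=proj(s,H)[0].astype(int); v=cv2.resize(v[u[1]-40:u[1]+50,u[0]-80:u[0]+80],(400,225))
    ims.append(v)
a=cv2.resize(ims[0][100:],(640,380))
cv2.imwrite("pics/w7.png",np.vstack([np.pad(ims[0][100:470],((0,0),(80,80),(0,0))),np.hstack(ims[1:])]))
E
```

```text
[1.11155376e-04 3.69348724e-04 1.49035899e-01] 19.65
```

View pics/w7.png

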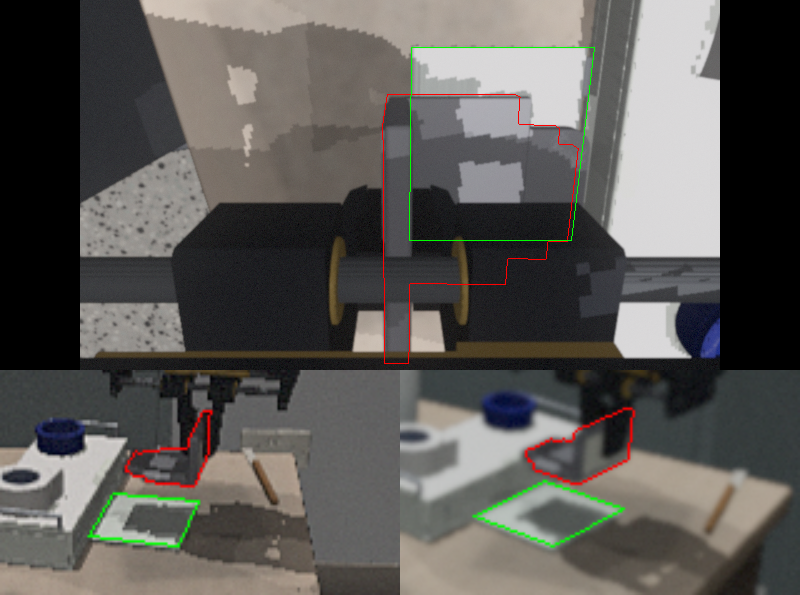

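The holder is gripped square, and the projected pose matches all three views to about 1 mm. Now I'll lower it and insert.

```bash
python3 - <<'E'
from h import *
O,X,Y,yaw=stand(); z=np.array([0,0,1.]); g=O-.046*X+.0005*Y
def st(n):
    p=np.array(status.read_tool_pos())-g; f=np.array(status.read_force()); print(n,"x %.4f y %.4f z %.4f"%(p@X,p@Y,p[2]),"F",(f@X).round(1),(f@Y).round(1),f[2].round(1),round(status.read_time_s(),2))
st("0")
print(arm.movel(g-.055*X+z*.0915,v=.08,force_limit=10)); st("low")
print(arm.movel(g-.010*X+z*.0915,v=.05,force_limit=10)); st("in")
E
```

```text
0 x -0.0550 y -0.0004 z 0.1490 F -0.8 -0.5 0.2 19.8
False
low x -0.0547 y -0.0000 z 0.0919 F 0.2 -0.1 -0.7 20.67
False
in x -0.0106 y 0.0001 z 0.0913 F -4.6 -0.7 1.4 21.72
```

```bash
python3 - <<'E'
from h import *
O,X,Y,yaw=stand(); z=np.array([0,0,1.]); g=O-.046*X+.0005*Y
def st(n):
    p=np.array(status.read_tool_pos())-g; f=np.array(status.read_force()); print(n,"x %.4f y %.4f z %.4f"%(p@X,p@Y,p[2]),"F",(f@X).round(1),(f@Y).round(1),f[2].round(1),round(status.read_time_s(),2))
for d in (-.006,-.003,0,.003,.006):
    hit=arm.movel(g+d*X+z*.0905,v=.02,force_limit=14); st((d,hit))
    if hit: break
arm.pause(.5); st("hold")
s=cams.snapshot("wrist"); cv2.imwrite("pics/w8.png",s["pixels"][:,:,::-1])
E
```

```text
(-0.006, False) x -0.0066 y 0.0001 z 0.0904 F -7.1 -0.1 2.4 22.07
(-0.003, False) x -0.0043 y 0.0002 z 0.0903 F -10.0 -0.2 5.1 22.38
(0, True) x -0.0048 y 0.0003 z 0.0893 F -6.6 -0.6 4.8 22.58
hold x -0.0049 y 0.0004 z 0.0893 F -5.9 -0.1 4.2 23.08
```

View pics/w8.png

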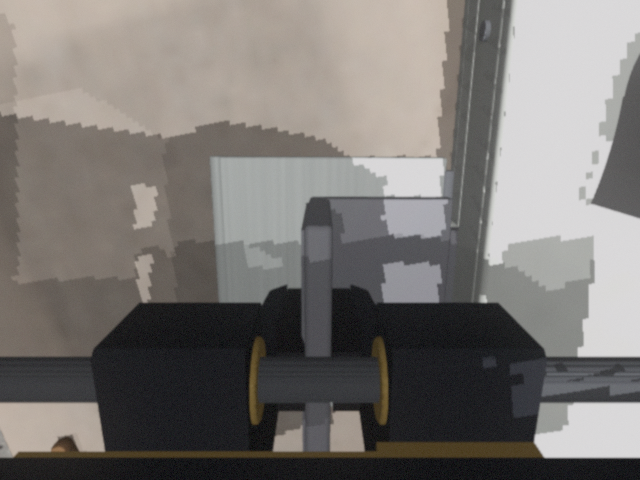

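The shoulders are still 1–3 mm off the front face (foot edge at column ~450, face base at ~457), so I'll push on with a higher limit.

```bash
python3 - <<'E'
from h import *
O,X,Y,yaw=stand(); z=np.array([0,0,1.]); g=O-.046*X+.0005*Y
def st(n):
    p=np.array(status.read_tool_pos())-g; f=np.array(status.read_force()); print(n,"x %.4f y %.4f z %.4f"%(p@X,p@Y,p[2]),"F",(f@X).round(1),(f@Y).round(1),f[2].round(1),round(status.read_time_s(),2)); return f@X
for d in np.arange(-.003,.0081,.001):
    hit=arm.movel(g+d*X+z*.0905,v=.02,force_limit=30); f=st((d.round(4),hit))
    if f<-24: break
arm.pause(.5); st("hold")
s=cams.snapshot("wrist"); cv2.imwrite("pics/w9.png",s["pixels"][:,:,::-1][120:330,160:540])
E
```

```text
(np.float64(-0.003), False) x -0.0040 y 0.0002 z 0.0902 F -7.2 -0.1 1.1 23.39
(np.float64(-0.002), False) x -0.0032 y 0.0002 z 0.0901 F -9.2 -0.3 2.8 23.64
(np.float64(-0.001), False) x -0.0030 y 0.0002 z 0.0900 F -14.1 -0.3 5.9 23.89
(np.float64(0.0), False) x -0.0028 y 0.0003 z 0.0900 F -18.6 -1.2 10.4 24.14
(np.float64(0.001), False) x -0.0026 y 0.0003 z 0.0899 F -25.4 -2.3 13.4 24.39
hold x -0.0027 y 0.0003 z 0.0899 F -24.5 -2.1 13.6 24.89
```

A stiff stop at x ≈ −2.8 mm, where the spring's first touch predicted home. One last look to check that it sits square.

```bash
python3 - <<'E'
import cv2
cv2.imwrite("pics/w10.png",cv2.resize(cv2.imread("pics/w9.png"),None,fx=2,fy=2,interpolation=2))
E
```

```text
(no output)
```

View pics/w10.png

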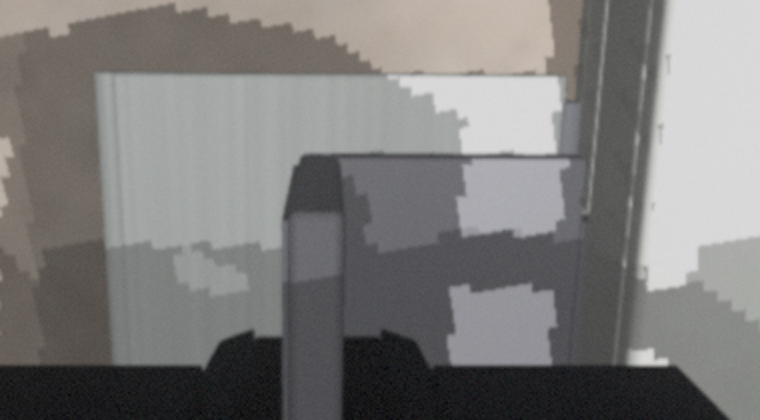

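The shoulder edge (crop column ~582) touches the stand's front face. The foot's side edge is parallel to the flap's edge, so the holder is square and home. Handing in.

```bash
python3 -c "
from h import *
print(status.read_finger_force(),status.read_force()); print(workorder.hand_in())"
```

```text
30.001816861331463 [-24.23567707   3.80919089  13.95472226]
the job is handed in; nothing more can be done
None
```

I folded the flap flat, pushed the holder in to a hard stop against the stand and handed in while still pressing it there at about 24 N; it looked square, and I kept the arm clear of the bystanders, but no verdict came back.

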